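Hang a humidity probe in a drying bottle

TASK

Check the damp inside the narrow-necked clay bottle on the turntable: take its lid off and stand it, without dropping it, on the round plywood bat, then draw the probe out of its rack and lower its steel stem through the bottle's neck, from above, until the dark ring on the stem is level with the rim. The probe must never touch the bottle; finish still holding it there, upright, still and centred in the neck. Leave the bottle where it stands and the two jars and the wooden rib undisturbed.

Things in the scene. Friction and masses are not known exactly. Their poses are not given: they have to be found in the camera images.
- wheel: banding wheel (low potter's turntable that does not turn here), fixed, round metal head 160 mm across whose flat top is 30 mm above the table; origin on its axis at table level, z up
- pot: narrow-necked terracotta bottle, loose, about 0.7 kg, standing on the turntable within 10 mm of its middle; 110 mm tall, belly 110 mm across, neck 38 mm across outside and 44 mm at the rim, bore at least 26 mm wide, neck about 25 mm long, inner floor 7 mm above its foot; origin at the centre of its foot, z up
- pot_mouth (a point): centre of the bottle's mouth, in the plane of the rim, 110 mm above its foot
- lid: terracotta lid, loose, about 70 g, lying on the bottle's rim: a disc 54 mm across and 6 mm thick, with a spigot 19 mm across and 6 mm deep below it (inside the neck) and an upright round knob 20 mm across and 30 mm tall on top; 42 mm tall in all; origin at the centre of the spigot's underside, z up through the knob
- bat: empty round plywood bat lying on the table, fixed, 170 mm across and 12 mm thick; origin at the centre of its underside, z up
- rack: wooden probe rack, fixed: foot 100 x 80 mm, two upright cheeks and a shelf 74 x 50 mm whose top is 130 mm above the table, with one upright through hole 15 mm wide in its middle; origin at table level below the hole, z up
- rack_hole (a point): centre of the rack's hole at the shelf's top face, 130 mm above the table
- probe: humidity probe, loose, about 80 g: straight steel stem 8 mm across and 115 mm long under a round grey plastic handle 24 mm across and 60 mm tall; it hangs upright in the rack, the handle's lower shoulder resting on the shelf, the stem hanging through the hole. Origin at the stem's tip, z up along the stem; the handle runs from 115 to 175 mm along z
- probe_mark (a point): centre of the dark ring on the probe's stem, 65 mm above its tip (50 mm below the handle)
- jar_left: bystander: squat open terracotta jar, 88 mm across and 70 mm tall, loose; origin at the centre of its foot
- jar_right: bystander: a second such jar; origin at the centre of its foot
- rib: bystander: flat wooden potter's rib, 30 x 100 x 8 mm, loose on the table near the robot; origin at the centre of its underside, long side along its y
There are look-alikes about, which are no part of the job. Of the things that look like the probe, the largest one is meant. Leave any yellow look-alike of the lid alone.

How it is judged:
On the way, in this order (a step that is already met when the one before it is completed fails the run):
1. the lid stands upright on the plywood bat, let go and still (horizontal distance between lid and bat below 0.075 m and height (world z) of lid below 0.016 m and angle between lid's own z axis and vertical below 0.15 rad and contact force between the fingers and lid below 0.05 N and linear speed of lid below 0.02 m/s), for 0.2 s.
2. the probe is held with the tip of its stem above the bottle's rim, over the mouth (z of probe in the frame of pot_mouth above 0 m and horizontal distance between probe and pot_mouth below 0.02 m and contact force between the fingers and probe above 1 N), for 0.05 s.
At the end, for the whole second after the job is handed in: Probe held still in the gripper, ring within 8 mm of the rim's height and 5 mm of the mouth's centre line, tip within 7 mm of it, tilt under 0.08 rad, not touching the bottle; bottle upright on the turntable; lid let go, upright on the bat (centre within 75 mm of the bat's) (horizontal distance between probe_mark and pot_mouth below 0.005 m and horizontal distance between probe and pot_mouth below 0.007 m and z of probe_mark in the frame of pot_mouth between -0.008 and 0.008 m and angle between probe's own z axis and vertical below 0.08 rad and contact force between the fingers and probe above 1 N and contact force between probe and pot below 0.05 N and linear speed of probe below 0.01 m/s and angle between pot's own z axis and vertical below 0.05 rad and horizontal distance between pot and wheel below 0.025 m and horizontal distance between lid and bat below 0.075 m and height (world z) of lid below 0.016 m and angle between lid's own z axis and vertical below 0.15 rad and contact force between the fingers and lid below 0.05 N); the arm keeps its last pose, push and grip.
It fails at once if the probe touches the bottle (contact force between probe and pot above 0.2 N).
It fails at once if the bottle is shifted more than 15 mm or tipped (distance of pot from where it was at the start of the episode above 0.015 m or angle between pot's own z axis and vertical above 0.2 rad).
It fails at once if the lid is dropped (linear speed of lid above 0.7 m/s and contact force between the fingers and lid below 0.05 N).
It fails at once if a jar or the wooden rib is disturbed (moved more than 20 mm) (distance of any of jar_left, jar_right, rib from where it was at the start of the episode above 0.02 m).
It also fails if it takes over 64 s, if anything falls off the work surface, if the arm or the gripper's body presses on something with over 40 N, if the wrist force passes 120 N, or if a joint passes its speed limit or range.

ROBOT

A 7-joint arm with a two-finger parallel gripper is mounted at the origin on the work surface. World frame = base frame: x ahead of the robot, y to its left, z up, the work surface at z = 0. Lengths are in m, angles in rad, forces in N, time in s.
With the tool pointing down it reaches from about 0.4 to 0.875 m from the base axis. Payload 19.3 kg.
Tool frame: the origin (TCP) lies midway between the tips of the shut fingers; the grasp point (between the pads) lies pinch_z behind it (pinch_z is the distance from the TCP to the grasp point, in m); z points along the fingers, y is the direction in which the jaws open and shut (so a half turn about z gives the same grasp; the last joint's range is limited). The gripper opens to 85 mm and grips with 20 to 120 N. Pads are 22 mm wide; open, the fingers measure 114 mm over their backs; the gripper's body (76 mm by 85 mm) begins 54 mm behind the grasp point. The pads swing forward as they close: fully open they stand 13 mm farther back than shut.
Start: joints at [1.065, 0.521, -0.036, 1.599, 0.021, 1.021, -0.113], TCP at [0.264, -0.567, 0.2] pointing down, gripper open.
Joint ranges: [-2.91, 2.91], [-0.3, 2.13], [-1.5, 1.42], [0.17, 2.43], [-1.26, 4.41], [0.16, 1.93], [-2.52, 2.52]. Speed limits (rad/s): [1.89, 1.89, 2.39, 2.39, 3.01, 3.01, 3.01].

INTERFACE

Orientations are given as a unit quaternion [x, y, z, w].
In Python, from bench import get_obs, get_image, camera_info, job_done, pinch_z gives the robot as it stands.
- The arm moves only by the tool play_rows, never from a script. Its argument "series" is a list that holds one entry, the list of rows, each a list of 6 numbers: the shift along the tool's x, y, z in m, then the turn, a rotation vector about the tool's x, y, z in rad. In form: [[[tx, ty, tz, wx, wy, wz], ...]]. A call has 1 to 8 rows; each row is the pose to reach, as a shift and turn from the pose commanded when the call began, along the tool's axes at that moment; what a row does not reach only later rows make up. A row lasts 1/8 s, in which the tool goes at most 62.5 mm and 10.7 degrees, less where a joint would pass 70% of its speed; a pose out of reach is approached as far as the arm can. A call with a gripper value outside its range is refused whole. "gripper" is the opening, from 0 (shut) to 1 (fully open), set as the call begins (left out, the last holds). The fingers move at their own pace and stop on an object; "force" is the grip in N (left out, the last holds). Time passes only in rows, so rows that repeat a pose let the fingers close. It gives the time, the measured TCP pose, the force and the opening at its end, in the units of the state.
- get_obs(): the state, without advancing time (a new reading comes with each control period).
- get_image(name): name is "scene" or "top" or "wrist"; returns (picture, depth): 400x640x3 uint8, blue, green, red; 400x640 float32, m along the optical axis (not along the pixel's ray), 0 where there is no reading.
- camera_info(name): a dict with "fx", "fy", "cx", "cy" (pixels), "dist_coeffs" ([k1, k2, p1, p2, k3] as OpenCV has them; the pictures are not rectified), "rvec" (rotation vector, rad) and "tvec" (3), from world to camera coordinates, as OpenCV has them. Camera axes: x right, y down, z forward; pixel columns grow to the right and rows downward; lengths in m; the calibration is good to about 2 mm. A picture is of the moment at which its call begins: read the wrist's pose just before it. camera_info takes no time and is no camera call; for the wrist camera it gives the pose at the moment of the call.
- job_done(): hands the job in, once; it reports no verdict.
The state is a dict: "clock": time; "q": joint angles; "joint_velocities": joint speeds; "tau": joint torques, N m; "eef_pos": TCP position; "tcp_rot": TCP orientation; "force": force on the tool from outside, world axes, zero at the start; "torque": the same for the moment, N m; "opening": opening from 0.0 (shut) to 1.0 (fully open).
Only numpy, scipy, OpenCV 4.12 (cv2) and the standard library are available. Lean on these libraries where they do the work, as an engineer would, in place of code of your own. Each camera call takes 0.05 s, during which the arm holds its last target. There are 200 camera calls.

## Working session

There is one attempt and no reset: what is moved stays moved. The work goes in short steps, Python scripts to look and compute and a tool call to move; the robot and the scene stay as the last step left them, time stands still between calls to the robot, and variables do not carry over. Pictures are saved under pics/ and viewed, on a budget of 10 in all, crops included, one or two more only if the job needs it, and the job is handed in when it is done.

Besides the shell and the picture viewer there is one more tool, called after "Emit:" as a command line: name --argument value ..., lists and objects as JSON in quotes. play_rows: Moves the arm, as the interface text tells. Its arguments: {"type":"object","properties":{"series":{"type":"array"},"gripper":{"type":"number"},"force":{"type":"number"}},"required":["series"]}

```bash
ls; mkdir -p pics; cat > h.py <<'E'
import numpy as np,cv2
from bench import *
from scipy.spatial.transform import Rotation as R
def cloud(name,dep=None,ci=None):
    im,d=get_image(name) if dep is None else dep
    c=ci or camera_info(name)
    K=np.array([[c['fx'],0,c['cx']],[0,c['fy'],c['cy']],[0,0,1.]])
    h,w=d.shape
    u,v=np.meshgrid(np.arange(w),np.arange(h))
    p=cv2.undistortPoints(np.stack([u,v],-1).reshape(-1,1,2).astype(np.float64),K,np.array(c['dist_coeffs'],float)).reshape(h,w,2)
    P=np.dstack([p*d[...,None],d])
    Rm=cv2.Rodrigues(np.array(c['rvec'],float))[0]
    W=(P-np.array(c['tvec']).reshape(3))@Rm
    W[d<=0]=np.nan
    return im,W
def fit(P):  # circle fit xy
    A=np.c_[2*P[:,:2],np.ones(len(P))];s=np.linalg.lstsq(A,(P[:,:2]**2).sum(1),rcond=None)[0]
    return s[:2],np.sqrt(s[2]+s[0]**2+s[1]**2)
E
python3 - <<'E'
from h import *
o=get_obs();print(o,pinch_z if not callable(pinch_z) else pinch_z())
for n in['scene','top']:
    im,W=cloud(n);cv2.imwrite(f'pics/{n}.png',im);np.save(f'{n}.npy',W)
E
```

```text
pics
{'clock': 0.0, 'q': array([ 1.06482265,  0.52203133, -0.03636322,  1.59996767,  0.02123457,
        1.02114075, -0.11280779]), 'joint_velocities': array([ 0.00155584, -0.00099302, -0.00251184,  0.00066089,  0.00103238,
       -0.00063003, -0.00124628]), 'tau': array([ 5.87083232e-04, -9.27102470e+01,  1.98071145e+00, -3.69927156e+01,
        1.80617021e-02,  8.37930653e-03,  7.81889685e-05]), 'eef_pos': array([ 0.26363802, -0.56626698,  0.19942903]), 'tcp_rot': array([ 9.76352948e-01,  2.16181830e-01, -1.71523378e-04, -5.54532940e-04]), 'force': array([-0.03388049,  0.23069447, -0.34664112]), 'torque': array([-0.02561808,  0.00597178,  0.0015518 ]), 'opening': 1.0031131378730456} 0.0187
```

View pics/scene.png

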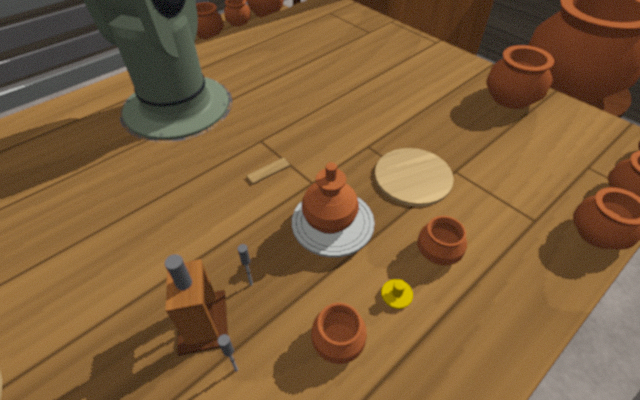

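View pics/top.png

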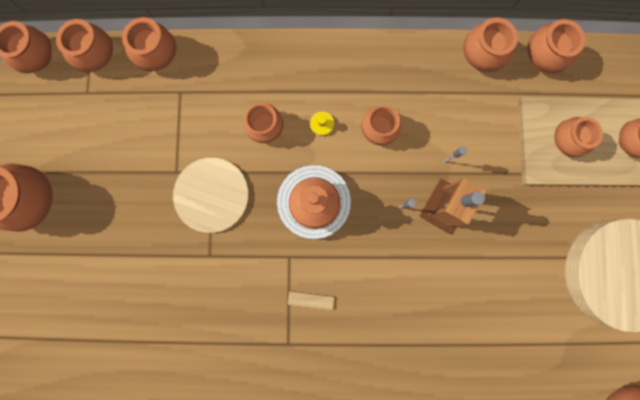

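The scene view shows the lidded bottle at (331,200), the bat at (413,177), the rib at (268,171), the jars at (443,240) and (340,333), and the rack at (195,305). In the top view the bottle is at (315,200), the bat at (211,195) and the rack at (455,203).

- **Probe candidates (scene):** the large one in the rack (178,268), and small ones at (245,258) and (227,347). I choose the rack one because it is the largest.
- **Lid candidates (scene):** the terracotta one on the bottle (331,178) and the yellow one (397,291). I choose the terracotta one.
- **Bat candidates (top):** (211,195), about 75 px across like the wheel, and the larger board at (630,275). I choose the first.

```bash
python3 - <<'E'
from h import *
T=np.load('top.npy');S=np.load('scene.npy')
def reg(W,r,c,n=30): return W[r-n:r+n,c-n:c+n].reshape(-1,3)
for n,W,r,c in[('bat T',T,195,211),('wheel T',T,202,314),('probeT',T,200,472),('jarL',T,123,263),('jarR',T,124,381),('ribT',T,300,311),('p2',T,204,408),('p3',T,155,457),('ylid',T,123,321)]:
    print(n,W[r,c].round(4), 'zmax',np.nanmax(reg(W,r,c,12)[:,2]).round(4))
def sel(W,c,rad,z0,z1):
    P=W.reshape(-1,3);P=P[~np.isnan(P[:,0])]
    return P[(np.hypot(*(P[:,:2]-c).T)<rad)&(P[:,2]>z0)&(P[:,2]<z1)]
for nm,W in(('T',T),('S',S)):
    c=T[195,315][:2]
    for l,z0,z1 in(('knobtop',.16,.19),('knobtop2',.172,.182),('knobside',.152,.17),('disc',.136,.149),('neck',.12,.135),('belly',.04,.11)):
        P=sel(W,c,.09,z0,z1)
        if len(P)>5: print(nm,l,len(P),P.mean(0).round(4),*fit(P),P[:,2].max())
    c=T[200,472][:2]
    for l,z0,z1 in(('hand',.14,.183),('hand top',.184,.2),('shelf',.122,.136)):
        P=sel(W,c,.06,z0,z1)
        if len(P)>5: print(nm,l,len(P),P.mean(0).round(4),*fit(P),P[:,2].max())
    P=sel(W,T[195,211][:2],.12,.006,.018);print('bat',len(P),(P.min(0)+P.max(0))/2,np.ptp(P,0))
P=S[150:380,140:260]
big=cv2.resize(cv2.imread('pics/scene.png')[150:380,140:460],None,fx=2.5,fy=2.5,interpolation=cv2.INTER_CUBIC);cv2.imwrite('pics/crop1.png',big)
E
```

```text
bat T [0.5911 0.2549 0.0104] zmax 0.0175
wheel T [0.5626 0.02   0.1754] zmax 0.1797
probeT [ 0.5665 -0.2599  0.1907] zmax 0.1954
jarL [0.7583 0.142  0.0062] zmax 0.0736
jarR [ 0.7567 -0.1281  0.0079] zmax 0.0746
ribT [0.3621 0.0282 0.0105] zmax 0.0135
p2 [ 0.5648 -0.1623  0.1176] zmax 0.1219
p3 [ 0.6671 -0.2687  0.097 ] zmax 0.1206
ylid [0.7483 0.0088 0.0416] zmax 0.045
T knobtop 98 [0.5701 0.0217 0.1765] [0.57018002 0.02169774] 0.007072119907226377 0.1797360474145353
T knobtop2 92 [0.5705 0.0217 0.1769] [0.57059329 0.02175033] 0.00689796090354753 0.1797360474145353
T disc 504 [0.5699 0.0217 0.1468] [0.57091409 0.02165416] 0.020447413850808893 0.1489888162341209
T belly 1466 [0.5662 0.0208 0.0967] [0.5701971 0.0216264] 0.043064300974702555 0.10993223234640472
T hand 111 [ 0.5684 -0.2619  0.1613] [ 0.57085545 -0.27069203] 0.011705882781261515 0.18294297018080288
T hand top 156 [ 0.5707 -0.2697  0.1908] [ 0.57081624 -0.26998863] 0.008739659964210432 0.19539567728550808
T shelf 811 [ 0.5692 -0.2649  0.1309] [ 0.57036856 -0.27073985] 0.028829981067607553 0.13588562203793028
bat 4405 [0.5
[... 356 characters left out ...]
43653190325
S disc 444 [0.5756 0.0181 0.1446] [0.57181958 0.0220164 ] 0.020453797214765815 0.14899525305807676
S neck 70 [0.5819 0.0124 0.1245] [0.57123541 0.02272546] 0.01782300172385683 0.13008322815947548
S belly 1899 [0.5908 0.0036 0.0897] [0.57675385 0.01713524] 0.03984218729842754 0.1099801327603944
S hand 323 [ 0.5793 -0.2705  0.1622] [ 0.57032731 -0.26846735] 0.011793969534107027 0.1829691616260966
S hand top 247 [ 0.5718 -0.2693  0.1884] [ 0.57139947 -0.26905769] 0.008855900407008135 0.1913014085529186
S shelf 1302 [ 0.5808 -0.2714  0.1284] [ 0.57456765 -0.26859872] 0.027232584463727914 0.1354769010602585
bat 3439 [0.59293243 0.25805378 0.01057161] [0.17042415 0.1715438  0.00913128]
```

View pics/crop1.png

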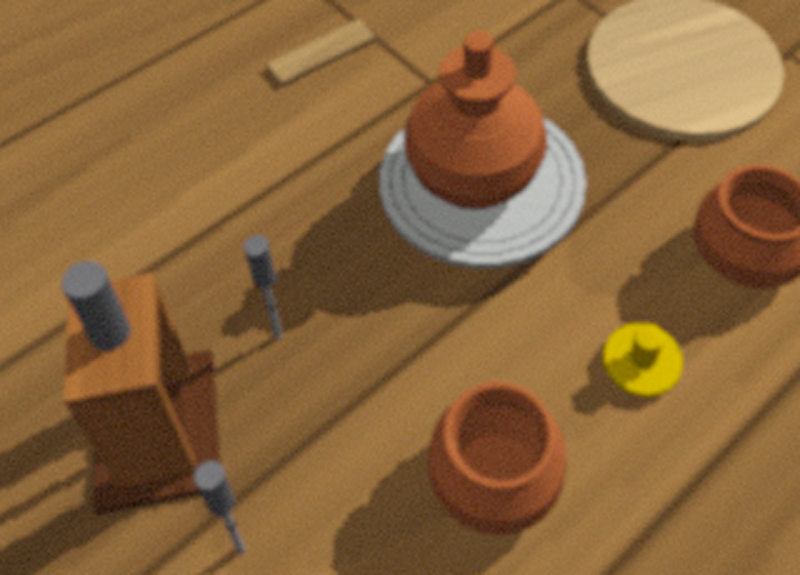

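The crop confirms it: the big grey probe hangs in the rack at (95,305), with small stand-alone look-alikes at (258,285) and (215,505). The terracotta lid is on the bottle at (478,65) and the yellow one lies apart at (645,360). Measured heights fit: knob top about 0.176, handle top about 0.190, bat about 0.011.

```bash
cat >> h.py <<'E'
def go(x,y,z,yaw=0.):
    o=get_obs();r=R.from_quat(o['tcp_rot']);t=R.from_euler('z',yaw)*R.from_quat([1,0,0,0])
    print('t',round(o['clock'],2),'pos',o['eef_pos'].round(4),'shift',r.inv().apply(np.array([x,y,z])-o['eef_pos']).round(4),'turn',(r.inv()*t).as_rotvec().round(4),'q',o['q'].round(2),'op',round(o['opening'],3),'F',o['force'].round(1))
E
python3 -c "
from h import *
go(.571,.0217,.28)"
```

```text
t 0.1 pos [ 0.2637 -0.5663  0.1995] shift [ 0.5268 -0.4034 -0.0801] turn [-9.000e-04  3.000e-04  4.358e-01] q [ 1.06  0.52 -0.04  1.6   0.02  1.02 -0.11] op 0.999 F [-0.5  0.5  0. ]
```

Emit:
play_rows --series '[[[0.03,-0.02,-0.04,0,0,0.1],[0.075,-0.06,-0.08,0,0,0.2],[0.12,-0.09,-0.08,0,0,0.3],[0.165,-0.125,-0.08,0,0,0.436],[0.21,-0.16,-0.08,0,0,0.436],[0.255,-0.195,-0.08,0,0,0.436],[0.3,-0.23,-0.08,0,0,0.436],[0.345,-0.265,-0.08,0,0,0.436]]]' --gripper 1

```text
clock: 1.1
eef_pos: [0.4652, -0.179, 0.28]
tcp_rot: [1.0, -0.0, -0.0, 0.0]
force: [0.8, -0.2, 0.6]
opening: 1.0
```

```bash
python3 -c "
from h import *
go(.571,.0217,.28)"
```

```text
t 1.1 pos [ 0.4652 -0.179   0.28  ] shift [ 0.1058 -0.2007 -0.    ] turn [ 0.      0.     -0.0003] q [ 0.36  0.24 -0.14  1.82  0.04  1.09 -1.36] op 1.0 F [ 0.8 -0.2  0.6]
```

Emit:
play_rows --series '[[[0.026,-0.05,0,0,0,0],[0.053,-0.1,0,0,0,0],[0.08,-0.15,0,0,0,0],[0.106,-0.2,0,0,0,0],[0.106,-0.2,0,0,0,0],[0.106,-0.2,0,0,0,0]]]'

```text
clock: 1.85
eef_pos: [0.5705, 0.0188, 0.2796]
tcp_rot: [1.0, -0.0, -0.0, 0.0]
force: [0.4, 0.3, 0.1]
opening: 0.999
```

```bash
python3 - <<'E'
from h import *
go(.571,.0217,.28)
ci=camera_info('wrist');im,W=cloud('wrist',None,ci);cv2.imwrite('pics/w1.png',im);np.save('w1.npy',W)
P=W.reshape(-1,3);P=P[~np.isnan(P[:,0])];P=P[np.hypot(P[:,0]-.571,P[:,1]-.0217)<.05]
for l,z0,z1 in(('top',.172,.18),('side',.15,.171),('disc',.14,.149),('neck',.118,.136)):
    Q=P[(P[:,2]>z0)&(P[:,2]<z1)]
    if len(Q)>10:print(l,len(Q),Q.mean(0).round(4),*fit(Q),(Q.min(0)+Q.max(0))/2,np.ptp(Q,0))
E
```

```text
t 1.85 pos [0.5705 0.0188 0.2796] shift [ 0.0005 -0.0029 -0.0004] turn [ 0.0005  0.0009 -0.0003] q [ 0.04  0.37 -0.24  1.64  0.09  1.15 -1.79] op 0.999 F [0.4 0.3 0.1]
top 416 [0.5707 0.0223 0.1766] [0.570485 0.022291] 0.0069748423154694815 [0.57030919 0.02255523 0.17552518] [0.0185871  0.01875837 0.00702055]
side 91 [0.5777 0.0222 0.161 ] [0.56985633 0.0223269 ] 0.009787207781726329 [0.57590485 0.02247688 0.16053958] [0.00795988 0.01932357 0.02032174]
disc 1995 [0.572  0.0223 0.1468] [0.56970326 0.02239733] 0.020660312626649902 [0.57026587 0.02244891 0.14550949] [0.05256308 0.05342164 0.00669278]
```

View pics/w1.png

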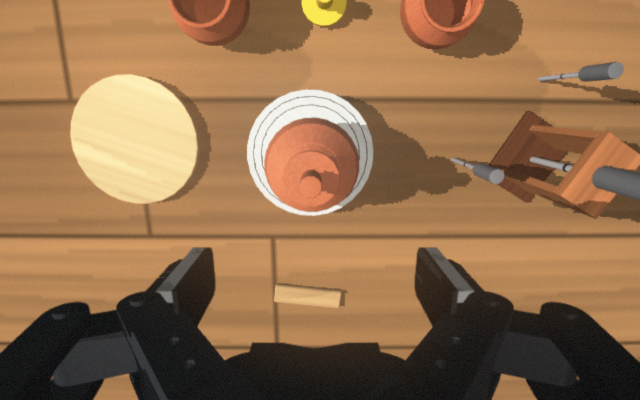

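The wrist picture shows the lid's knob at (311,184), the bat at (134,138), the rack's probe at (620,182) and the rib at (310,296). The lid axis comes out at (0.570, 0.022).

Emit:
play_rows --series '[[[0,-0.002,0.04,0,0,0],[0,-0.002,0.08,0,0,0],[0,-0.002,0.1,0,0,0],[0,-0.002,0.1,0,0,0],[0,-0.002,0.1,0,0,0]]]'

```text
clock: 2.52
eef_pos: [0.5712, 0.0206, 0.1811]
tcp_rot: [1.0, -0.001, 0.001, 0.0]
force: [0.1, -0.6, 0.6]
opening: 0.998
```

```bash
python3 -c "
from h import *
go(.5703,.0223,.149)"
```

```text
t 2.52 pos [0.5712 0.0206 0.1811] shift [-0.0009 -0.0017  0.0321] turn [ 0.0001 -0.0013 -0.0013] q [ 0.03  0.46 -0.23  1.76  0.13  0.93 -1.83] op 0.998 F [ 0.1 -0.6  0.6]
```

Emit:
play_rows --series '[[[-0.001,-0.001,0.02,0,0,0],[-0.001,-0.0015,0.032,0,0,0],[-0.001,-0.0015,0.032,0,0,0],[-0.001,-0.0015,0.032,0,0,0]]]' --gripper 0.45 --force 25

```text
clock: 3.02
eef_pos: [0.5702, 0.0227, 0.1487]
tcp_rot: [1.0, -0.0, 0.0, -0.0]
force: [0.6, -0.2, -0.7]
opening: 0.452
```

```bash
python3 -c "
from h import *
go(.5703,.0223,.149)"
```

```text
t 3.02 pos [0.5702 0.0227 0.1487] shift [ 0.0001  0.0004 -0.0003] turn [-0.0001 -0.0009 -0.0004] q [ 0.02  0.5  -0.23  1.79  0.14  0.86 -1.84] op 0.452 F [ 0.6 -0.2 -0.7]
```

Emit:
play_rows --series '[[[0,0,0,0,0,0],[0,0,0,0,0,0],[0,0,0,0,0,0],[0,0,0,0,0,0],[0,0,0,0,0,0],[0,0,0,0,0,0]]]' --gripper 0 --force 25

```text
clock: 3.78
eef_pos: [0.5698, 0.0227, 0.148]
tcp_rot: [1.0, -0.0, -0.0, -0.0]
force: [-0.3, -0.1, -0.2]
opening: 0.003
```

Emit:
play_rows --series '[[[0,0,-0.005,0,0,0],[0,0,-0.015,0,0,0],[0,0,-0.03,0,0,0],[0,0,-0.05,0,0,0],[0,0,-0.07,0,0,0],[0,0,-0.07,0,0,0]]]'

```text
clock: 4.53
eef_pos: [0.5706, 0.0228, 0.2202]
tcp_rot: [1.0, -0.0, 0.002, -0.0]
force: [0.1, 0.2, -0.4]
opening: 0.001
```

```bash
python3 - <<'E'
from h import *
go(.592,.257,.1)
ci=camera_info('wrist');im,W=cloud('wrist',None,ci);cv2.imwrite('pics/w2.png',im)
P=W.reshape(-1,3);P=P[~np.isnan(P[:,0])]
Q=P[(P[:,2]>.006)&(P[:,2]<.018)&(np.hypot(P[:,0]-.592,P[:,1]-.257)<.1)];print('bat',len(Q),(Q.min(0)+Q.max(0))/2,np.ptp(Q,0))
Q=P[np.hypot(P[:,0]-.5703,P[:,1]-.0223)<.028]
for z0,z1 in((.13,.144),(.2,.225)):
  q=Q[(Q[:,2]>z0)&(Q[:,2]<z1)]
  if len(q)>10: print(len(q),q.mean(0),*fit(q),q.min(0),q.max(0))
E
```

```text
t 4.53 pos [0.5706 0.0228 0.2202] shift [ 0.0209 -0.2341  0.1203] turn [-0.0003 -0.0032 -0.0004] q [ 0.03  0.42 -0.24  1.72  0.11  1.01 -1.82] op 0.001 F [ 0.1  0.2 -0.4]
bat 16826 [0.59205734 0.2571902  0.01115201] [0.16811321 0.17038813 0.01024473]
```

View pics/w2.png

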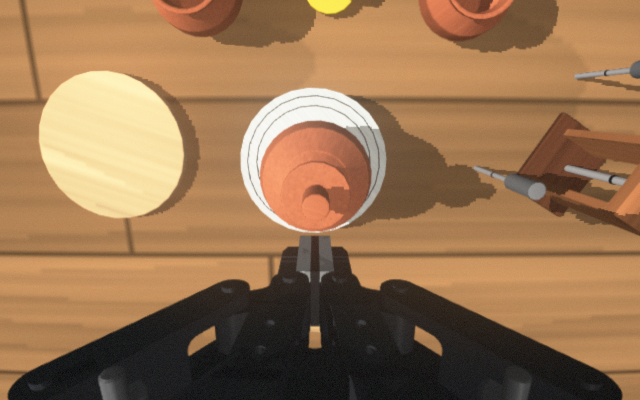

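The gripper shut to 0, so the grasp missed: the lid is still on the bottle, with its knob at (315,198) and the fingertips at (315,240). Before retrying I'll check where the fingers really are relative to the TCP, and whether the lid moved.

```bash
python3 - <<'E'
from h import *
o=get_obs();ci=camera_info('wrist');im,W=cloud('wrist',None,ci)
K=np.array([[ci['fx'],0,ci['cx']],[0,ci['fy'],ci['cy']],[0,0,1.]])
pr=lambda p:cv2.projectPoints(np.array([p],float),np.array(ci['rvec'],float),np.array(ci['tvec'],float),K,np.array(ci['dist_coeffs'],float))[0].ravel().round(1)
t=o['eef_pos'];print(t,'tcp px',pr(t),'knobtop',pr([.5703,.0223,.176]),'pinch',pr(t+[0,0,pinch_z]))
print('tip',[W[r,315].round(4) for r in(236,240,245,250,260)],[W[r,308].round(4) for r in(240,250)])
Rm=cv2.Rodrigues(np.array(ci['rvec'],float))[0];print('cam',(-Rm.T@np.array(ci['tvec']).reshape(3)).round(4))
T,Wt=cloud('top')
for nm,X in(('w',W),('top',Wt)):
  P=X.reshape(-1,3);P=P[~np.isnan(P[:,0])];P=P[np.hypot(P[:,0]-.571,P[:,1]-.022)<.05]
  for z0,z1 in((.172,.18),(.14,.149)):
    Q=P[(P[:,2]>z0)&(P[:,2]<z1)]
    if len(Q):print(nm,len(Q),Q.mean(0).round(4),(Q.min(0)+Q.max(0))/2,np.ptp(Q,0))
# gripper pts
P=W.reshape(-1,3);m=(P[:,2]>.2);Q=P[m];print('grip zmin',np.nanmin(Q[:,2]),Q[Q[:,2]<.235].mean(0),Q[Q[:,2]<.235].min(0),Q[Q[:,2]<.235].max(0))
S,Ws=cloud('scene');cv2.imwrite('pics/s2.png',cv2.resize(S[60:300,200:460],None,fx=2.3,fy=2.3))
E
```

```text
[0.57009693 0.02275409 0.21901309] tcp px [314.2 229.5] knobtop [315.  206.8] pinch [314.1 242.7]
tip [array([0.5813, 0.0223, 0.2568]), array([0.5809, 0.0223, 0.2605]), array([0.5813, 0.0223, 0.2667]), array([0.5806, 0.0223, 0.2701]), array([0.5809, 0.0223, 0.2799])] [array([0.581 , 0.0253, 0.2608]), array([0.5818, 0.025 , 0.2728])]
cam [0.6355 0.0223 0.3938]
w 629 [0.5711 0.0222 0.1765] [0.57071987 0.02235395 0.17527557] [0.01837379 0.0190394  0.00641225]
w 2863 [0.5732 0.0223 0.1467] [0.57055437 0.02240485 0.14514622] [0.05217157 0.05367343 0.00754527]<stdin>:15: RuntimeWarning: Mean of empty slice.
  ret = um.true_divide(
Traceback (most recent call last):
ValueError: zero-size array to reduction operation minimum which has no identity
```

```bash
python3 - <<'E'
from h import *
o=get_obs();print(o['eef_pos'],o['opening'])
ci=camera_info('wrist');im,W=cloud('wrist',None,ci)
for c in(306,311,318,323):
    col=W[:,c];r=[i for i in range(225,260) if col[i,2]>.2];print(c,r[0],col[r[0]].round(4),col[r[0]+1].round(4),col[r[0]+6].round(4))
S,Ws=cloud('scene');Tm,Wt=cloud('top')
for n,X in(('scene',Ws),('top',Wt)):
    P=X.reshape(-1,3);P=P[~np.isnan(P[:,0])];P=P[(np.hypot(P[:,0]-.571,P[:,1]-.0223)<.04)&(P[:,2]>.182)]
    print(n,len(P),'zlow',np.sort(P[:,2])[:12].round(4), P[P[:,2]<.29].mean(0) if len(P) else 0)
cv2.imwrite('pics/s2.png',cv2.resize(S[60:300,200:460],None,fx=2.3,fy=2.3))
E
```

```text
[0.56956825 0.02271401 0.21783341] -0.0007958604245571101
306 235 [0.5804 0.0262 0.2536] [0.581  0.0262 0.2562] [0.5805 0.026  0.2607]
311 235 [0.5808 0.024  0.2545] [0.5804 0.024  0.2548] [0.5803 0.0239 0.2601]
318 235 [0.5808 0.0209 0.2544] [0.5807 0.021  0.2555] [0.5807 0.021  0.2612]
323 235 [0.5806 0.0187 0.2539] [0.5805 0.0188 0.2549] [0.5804 0.0189 0.2604]
scene 4454 zlow [0.2463 0.2479 0.2491 0.2499 0.251  0.2511 0.2512 0.2513 0.2514 0.2516
 0.2519 0.2522] [0.57644854 0.01852103 0.27000608]
top 10592 zlow [0.6089 0.609  0.6091 0.6097 0.6097 0.6098 0.6099 0.6099 0.6102 0.6103
 0.6103 0.6103] [nan nan nan]<stdin>:9: RuntimeWarning: Mean of empty slice.
  ret = um.true_divide(
```

View pics/s2.png

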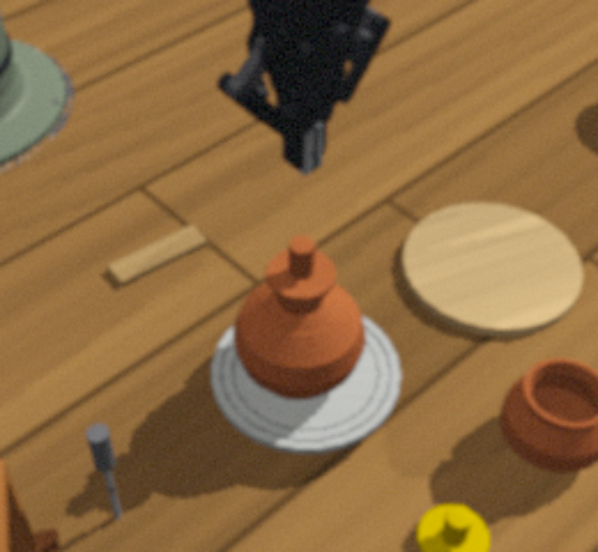

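The two cameras agree that the shut fingertips are at z ≈ 0.253 while the reported TCP z is 0.218, so the reported z is about 35 mm too low. In the picture the tips at (303,170) hang well above the knob at (302,250), and x and y agree. From here on I'll take z from the cameras: descend in part, re-measure the tips, then grasp.

Emit:
play_rows --series '[[[0,0,0.03,0,0,0],[0,0,0.06,0,0,0],[0,0,0.06,0,0,0],[0,0,0.06,0,0,0]]]' --gripper 0.5

```text
clock: 5.32
eef_pos: [0.5702, 0.0228, 0.1589]
tcp_rot: [1.0, -0.0, 0.0, -0.0]
force: [-0.0, 0.6, 1.0]
opening: 0.502
```

```bash
cat >> h.py <<'E'
def tips():
    ci=camera_info('wrist');o=get_obs();im,W=cloud('wrist',None,ci)
    Rm=cv2.Rodrigues(np.array(ci['rvec'],float))[0];cam=-Rm.T@np.array(ci['tvec']).reshape(3)
    D=cam[2]-W[...,2]; m=(D<.2)&(np.hypot(W[...,0]-o['eef_pos'][0],W[...,1]-o['eef_pos'][1])<.06)&(np.abs(W[...,0]-o['eef_pos'][0]-.011)<.003)
    Q=W[m];z=np.sort(Q[:,2]);lo=z[max(0,len(z)//200)]
    L=Q[Q[:,2]<lo+.012]
    print('eef',o['eef_pos'].round(4),'camz',cam[2].round(4),'tipz',lo.round(4),'front x',np.median(L[:,0]).round(4),'y range',L[:,1].min().round(4),L[:,1].max().round(4),'camz-eefz',(cam[2]-o['eef_pos'][2]).round(4))
    return im,W
E
python3 - <<'E'
from h import *
tips();go(.5703,.0223,.114)
E
```

```text
eef [0.5702 0.0228 0.1589] camz 0.3336 tipz 0.1461 front x 0.5808 y range -0.0033 0.0476 camz-eefz 0.1747
t 5.38 pos [0.5704 0.0228 0.1592] shift [-0.0001  0.0006  0.0452] turn [-0.0002 -0.0014 -0.0003] q [ 0.02  0.49 -0.23  1.78  0.14  0.89 -1.84] op 0.501 F [ 0.1 -0.2 -0.4]
```

Emit:
play_rows --series '[[[0,0,0.02,0,0,0],[0,0,0.035,0,0,0],[0,0,0.043,0,0,0],[0,0,0.043,0,0,0],[0,0,0.043,0,0,0]]]'

```text
clock: 6.0
eef_pos: [0.5701, 0.0228, 0.1155]
tcp_rot: [1.0, -0.0, 0.0, -0.0]
force: [-0.4, 0.5, 0.3]
opening: 0.499
```

Emit:
play_rows --series '[[[0,0,0,0,0,0],[0,0,0,0,0,0],[0,0,0,0,0,0],[0,0,0,0,0,0],[0,0,0,0,0,0]]]' --gripper 0 --force 25

```text
clock: 6.62
eef_pos: [0.57, 0.0228, 0.1154]
tcp_rot: [1.0, -0.0, 0.0, -0.0]
force: [-0.8, -1.0, 5.6]
opening: 0.228
```

Gripped at 19.4 mm, which matches the 20 mm knob. Lifting.

Emit:
play_rows --series '[[[0,0,-0.004,0,0,0],[0,0,-0.012,0,0,0],[0,0,-0.03,0,0,0],[0,0,-0.05,0,0,0],[0,0,-0.06,0,0,0],[0,0,-0.06,0,0,0]]]'

```text
clock: 7.38
eef_pos: [0.57, 0.0228, 0.1755]
tcp_rot: [1.0, -0.0, 0.001, -0.0]
force: [-0.7, 0.6, -0.5]
opening: 0.227
```

```bash
python3 - <<'E'
from h import *
S,Ws=cloud('scene');cv2.imwrite('pics/s3.png',cv2.resize(S[60:300,200:460],None,fx=2.3,fy=2.3))
ci=camera_info('wrist');im,W=cloud('wrist',None,ci);np.save('w3.npy',W);cv2.imwrite('pics/w3.png',im)
go(.592,.257,.1)
P=Ws.reshape(-1,3);P=P[~np.isnan(P[:,0])]
P=P[(np.hypot(P[:,0]-.57,P[:,1]-.0225)<.035)]
print(np.histogram(P[:,2],np.arange(.12,.26,.005)))
E
```

```text
t 7.47 pos [0.5695 0.0227 0.1745] shift [ 0.0225 -0.2343  0.0745] turn [ 0.0001  0.0007 -0.0002] q [ 0.02  0.47 -0.23  1.77  0.13  0.92 -1.83] op 0.228 F [ 0.9  0.1 -0.6]
(array([ 64,  82,  61, 181,  11,   0,   0,   0,   0,   0,   0,   0,   0,
         0,   0,  11, 225, 122,  48,  54,  63,  59,  89,  73,  49,  42,
        72, 120]), array([0.12 , 0.125, 0.13 , 0.135, 0.14 , 0.145, 0.15 , 0.155, 0.16 ,
       0.165, 0.17 , 0.175, 0.18 , 0.185, 0.19 , 0.195, 0.2  , 0.205,
       0.21 , 0.215, 0.22 , 0.225, 0.23 , 0.235, 0.24 , 0.245, 0.25 ,
       0.255, 0.26 ]))
```

View pics/s3.png

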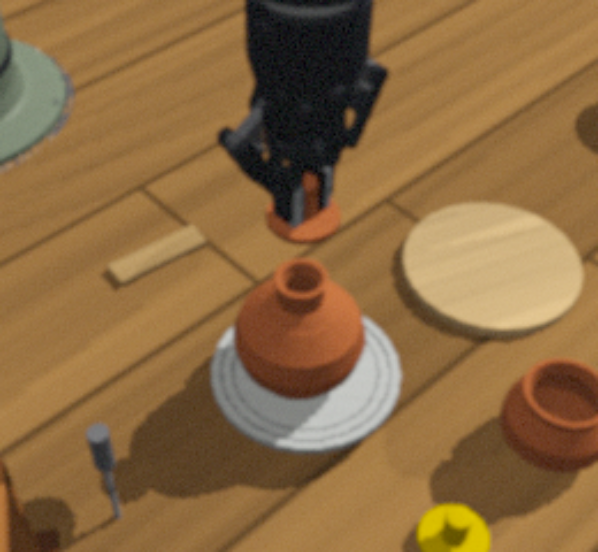

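The lid is held level at (303,215), the bottle is open at (301,275), and nothing else moved.

Emit:
play_rows --series '[[[0.003,-0.03,0,0,0,0],[0.008,-0.075,0,0,0,0],[0.012,-0.12,0,0,0,0],[0.016,-0.165,0,0,0,0],[0.02,-0.21,0,0,0,0],[0.022,-0.234,0,0,0,0],[0.022,-0.234,0,0,0,0]]]'

```text
clock: 8.35
eef_pos: [0.5912, 0.2583, 0.1741]
tcp_rot: [1.0, 0.001, -0.001, -0.0]
force: [-0.3, -0.9, -0.9]
opening: 0.221
```

Emit:
play_rows --series '[[[0,0,0.03,0,0,0],[0,0,0.07,0,0,0],[0,0,0.11,0,0,0],[0,0,0.14,0,0,0],[0,0,0.16,0,0,0],[0,0,0.17,0,0,0],[0,0,0.174,0,0,0],[0,0,0.174,0,0,0]]]'

```text
clock: 9.35
eef_pos: [0.5922, 0.2568, 0.0016]
tcp_rot: [1.0, -0.0, 0.0, -0.0]
force: [0.0, 0.4, -0.9]
opening: 0.225
```

```bash
python3 - <<'E'
from h import *
go(.592,.257,-.0066)
S,Ws=cloud('scene')
P=Ws.reshape(-1,3);P=P[~np.isnan(P[:,0])]
P=P[(np.hypot(P[:,0]-.592,P[:,1]-.257)<.03)];print(np.histogram(P[:,2],np.arange(.0,.06,.004)))
E
```

```text
t 9.35 pos [0.5922 0.2568 0.0016] shift [-0.0002 -0.0002  0.0082] turn [-0.0003 -0.0008 -0.0003] q [-0.37  0.8  -0.21  1.66  0.23  0.7  -2.26] op 0.225 F [ 0.   0.4 -0.9]
(array([  0,   0, 145,  28,   0,   0,  15, 158,  55,  16,  25,  18,  18,
        32]), array([0.   , 0.004, 0.008, 0.012, 0.016, 0.02 , 0.024, 0.028, 0.032,
       0.036, 0.04 , 0.044, 0.048, 0.052, 0.056]))
```

Emit:
play_rows --series '[[[0,0,0.003,0,0,0],[0,0,0.005,0,0,0],[0,0,0.007,0,0,0],[0,0,0.007,0,0,0]]]'

```text
clock: 9.9
eef_pos: [0.5917, 0.2567, -0.0062]
tcp_rot: [1.0, -0.0, -0.0, 0.0]
force: [-0.5, 0.7, -0.1]
opening: 0.226
```

Emit:
play_rows --series '[[[0,0,0.0005,0,0,0],[0,0,0.001,0,0,0],[0,0,0.0015,0,0,0],[0,0,0.0015,0,0,0]]]'

```text
clock: 10.4
eef_pos: [0.592, 0.2568, -0.0066]
tcp_rot: [1.0, -0.0, 0.0, -0.0]
force: [-3.8, -0.6, 14.4]
opening: 0.22
```

Emit:
play_rows --series '[[[0,0,-0.0007,0,0,0],[0,0,-0.0007,0,0,0]]]'

```text
clock: 10.65
eef_pos: [0.592, 0.2568, -0.0065]
tcp_rot: [1.0, -0.0, 0.0, -0.0]
force: [-2.2, -0.0, 6.1]
opening: 0.222
```

Emit:
play_rows --series '[[[0,0,0,0,0,0],[0,0,0,0,0,0],[0,0,0,0,0,0],[0,0,0,0,0,0],[0,0,0,0,0,0]]]' --gripper 0.55

```text
clock: 11.28
eef_pos: [0.5918, 0.2567, -0.0068]
tcp_rot: [1.0, -0.0, -0.0, 0.0]
force: [1.4, -0.6, 0.3]
opening: 0.552
```

Emit:
play_rows --series '[[[0,0,-0.02,0,0,0],[0,0,-0.05,0,0,0],[0,0,-0.1,0,0,0],[0,0,-0.15,0,0,0],[0,0,-0.19,0,0,0],[0,0,-0.19,0,0,0]]]'

```text
clock: 12.02
eef_pos: [0.5932, 0.2575, 0.188]
tcp_rot: [1.0, -0.0, 0.003, -0.001]
force: [-0.5, -0.6, -0.4]
opening: 0.55
```

```bash
python3 - <<'E'
from h import *
go(.571,-.2695,.18)
S,Ws=cloud('scene')
W=cloud('wrist',None,camera_info('wrist'))[1]
for n,X in(('s',Ws),('w',W)):
    P=X.reshape(-1,3);P=P[~np.isnan(P[:,0])]
    P=P[(np.hypot(P[:,0]-.592,P[:,1]-.257)<.085)&(P[:,2]<.1)]
    for z0,z1 in((.02,.03),(.05,.06)):
        Q=P[(P[:,2]>z0)&(P[:,2]<z1)];print(n,len(Q),Q.mean(0).round(4),(Q.min(0)+Q.max(0))/2,np.ptp(Q,0))
    P=X.reshape(-1,3);P=P[~np.isnan(P[:,0])];P=P[(np.hypot(P[:,0]-.5705,P[:,1]-.022)<.03)&(P[:,2]<.2)]
    Q=P[(P[:,2]>.136)&(P[:,2]<.146)];print('rim',len(Q),Q.mean(0),*fit(Q),(Q.min(0)+Q.max(0))/2,np.ptp(Q,0))
E
```

```text
t 12.03 pos [0.5932 0.2575 0.188 ] shift [-0.0221  0.527   0.0064] turn [-0.0028 -0.0057 -0.0004] q [-0.34  0.57 -0.25  1.55  0.16  1.03 -2.2 ] op 0.55 F [-0.5 -0.6 -0.4]
s 287 [0.5963 0.2531 0.0232] [0.59364674 0.25672136 0.02502191] [0.05533956 0.05595155 0.00934673]
s 54 [0.5936 0.2555 0.053 ] [0.59347295 0.25641747 0.05292212] [0.01834193 0.01851491 0.00572575]
rim 183 [0.57046785 0.0235774  0.13822226] [0.57127862 0.02266428] 0.0185824500488141 [0.5709198  0.02326459 0.13849719] [0.04159812 0.04246097 0.00499266]
w 1722 [0.5937 0.2568 0.0248] [0.59187993 0.2568016  0.0248873 ] [0.05321321 0.05300807 0.00919602]
w 353 [0.5924 0.2568 0.0546] [0.59194498 0.25678162 0.05350552] [0.01914434 0.01868255 0.00635485]
rim 702 [0.56881605 0.03427431 0.13954212] [0.57093148 0.02460133] 0.017821212665312842 [0.57036683 0.02986386 0.1391418 ] [0.04123529 0.02885494 0.00627829]
```

The lid stands upright on the bat at (0.592, 0.257), with its knob top at about 0.054. Moving on to the rack, with a rim measurement on the way.

Emit:
play_rows --series '[[[-0.003,0.03,-0.03,0,0,0],[-0.007,0.08,-0.05,0,0,0],[-0.012,0.13,-0.05,0,0,0],[-0.016,0.18,-0.05,0,0,0],[-0.022,0.235,-0.05,0,0,0],[-0.022,0.235,-0.05,0,0,0]]]' --gripper 0.8

```text
clock: 12.88
eef_pos: [0.5689, 0.017, 0.2326]
tcp_rot: [1.0, -0.003, -0.001, 0.001]
force: [0.1, 0.8, -0.1]
opening: 0.796
```

```bash
python3 - <<'E'
from h import *
go(.571,-.2695,.19)
ci=camera_info('wrist');im,W=cloud('wrist',None,ci)
P=W.reshape(-1,3);P=P[~np.isnan(P[:,0])];P=P[(np.hypot(P[:,0]-.5705,P[:,1]-.022)<.03)&(P[:,2]<.2)]
Q=P[(P[:,2]>.136)&(P[:,2]<.146)];print('rim',len(Q),Q.mean(0),*fit(Q),(Q.min(0)+Q.max(0))/2,np.ptp(Q,0))
# handle top by wrist
P=W.reshape(-1,3);P=P[~np.isnan(P[:,0])];P=P[(np.hypot(P[:,0]-.571,P[:,1]+.2695)<.03)]
Q=P[(P[:,2]>.186)&(P[:,2]<.196)];print('handle',len(Q),*( [Q.mean(0),*fit(Q)] if len(Q)>5 else []))
E
```

```text
t 12.88 pos [0.5689 0.017  0.2326] shift [0.004  0.2864 0.0431] turn [ 0.0018  0.0016 -0.0063] q [ 0.03  0.41 -0.23  1.7   0.1   1.05 -1.81] op 0.796 F [ 0.1  0.8 -0.1]
rim 1138 [0.5696437  0.02232574 0.1400269 ] [0.57032749 0.02229437] 0.017962698807308716 [0.5701057  0.02246312 0.13960623] [0.04142099 0.04170869 0.00715571]
handle 0
```

Emit:
play_rows --series '[[[0,0.04,0,0,0,0],[0,0.095,0,0,0,0],[0,0.15,0,0,0,0],[0,0.205,0,0,0,0],[0,0.255,0,0,0,0],[0,0.292,0,0,0,0],[0,0.292,0,0,0,0],[0,0.292,0,0,0,0]]]'

```text
clock: 13.92
eef_pos: [0.5701, -0.2685, 0.2326]
tcp_rot: [1.0, 0.001, -0.0, -0.001]
force: [0.1, 0.2, 0.1]
opening: 0.802
```

```bash
python3 - <<'E'
from h import *
go(.571,-.2695,.113)
ci=camera_info('wrist');im,W=cloud('wrist',None,ci)
P=W.reshape(-1,3);P=P[~np.isnan(P[:,0])];P=P[(np.hypot(P[:,0]-.571,P[:,1]+.2695)<.03)]
for z0,z1 in((.186,.196),(.14,.185)):
    Q=P[(P[:,2]>z0)&(P[:,2]<z1)];print('handle',len(Q),Q.mean(0),*fit(Q),(Q.min(0)+Q.max(0))/2,np.ptp(Q,0))
Q=P[(P[:,2]>.12)&(P[:,2]<.14)];print('shelf z',np.median(Q[:,2]))
E
```

```text
t 13.93 pos [ 0.5701 -0.2685  0.2326] shift [0.001  0.0011 0.1196] turn [-0.0012  0.0007  0.0014] q [ 0.44  0.5  -0.15  1.54  0.08  1.1  -1.29] op 0.802 F [0.1 0.2 0.1]
handle 906 [ 0.57083353 -0.27041621  0.19057879] [ 0.57061089 -0.27040784] 0.008242247809301002 [ 0.57036331 -0.27032291  0.1894912 ] [0.02301923 0.02313943 0.00641849]
handle 378 [ 0.57919715 -0.27027444  0.1644949 ] [ 0.56960358 -0.27038406] 0.01172004927714694 [ 0.57574208 -0.27043234  0.16249611] [0.01229937 0.02374757 0.04493897]
shelf z 0.13087444584720875
```

Emit:
play_rows --series '[[[0,0.0018,0.03,0,0,0],[0,0.0018,0.06,0,0,0],[0,0.0018,0.09,0,0,0],[0,0.0018,0.11,0,0,0],[0,0.0018,0.12,0,0,0],[0,0.0018,0.12,0,0,0],[0,0.0018,0.12,0,0,0]]]'

```text
clock: 14.85
eef_pos: [0.5702, -0.2719, 0.1141]
tcp_rot: [1.0, 0.0, 0.001, 0.0]
force: [-0.1, 0.2, 0.2]
opening: 0.8
```

```bash
python3 - <<'E'
from h import *
go(.5703,-.2703,.112)
E
```

```text
t 14.85 pos [ 0.5702 -0.2719  0.1141] shift [ 0.0001 -0.0016  0.0021] turn [ 0.0004 -0.0011  0.0001] q [ 0.44  0.63 -0.14  1.65  0.11  0.87 -1.31] op 0.8 F [-0.1  0.2  0.2]
```

Emit:
play_rows --series '[[[0,-0.0015,0.001,0,0,0],[0,-0.0015,0.001,0,0,0]]]' --gripper 0.45

```text
clock: 15.1
eef_pos: [0.5698, -0.2704, 0.1125]
tcp_rot: [1.0, -0.0, 0.0, 0.0]
force: [-0.2, -0.4, 0.4]
opening: 0.448
```

Emit:
play_rows --series '[[[0,0,0,0,0,0],[0,0,0,0,0,0],[0,0,0,0,0,0],[0,0,0,0,0,0],[0,0,0,0,0,0]]]' --gripper 0 --force 40

```text
clock: 15.72
eef_pos: [0.5698, -0.2706, 0.1125]
tcp_rot: [1.0, -0.0, 0.0, 0.0]
force: [-1.3, 0.1, 6.5]
opening: 0.27
```

Gripped at 23 mm, which matches the 24 mm handle. Drawing it straight up.

Emit:
play_rows --series '[[[0,0,-0.005,0,0,0],[0,0,-0.015,0,0,0],[0,0,-0.03,0,0,0],[0,0,-0.045,0,0,0],[0,0,-0.06,0,0,0],[0,0,-0.075,0,0,0],[0,0,-0.085,0,0,0],[0,0,-0.085,0,0,0]]]'

```text
clock: 16.73
eef_pos: [0.57, -0.2707, 0.1979]
tcp_rot: [1.0, -0.0, 0.0, 0.0]
force: [-0.9, 0.1, -0.6]
opening: 0.269
```

```bash
python3 - <<'E'
from h import *
go(.57,-.2705,.2825)
E
```

```text
t 16.73 pos [ 0.57   -0.2707  0.1979] shift [ 0.0001 -0.0002 -0.0846] turn [ 0.0004 -0.001  -0.0003] q [ 0.45  0.53 -0.14  1.58  0.09  1.03 -1.29] op 0.269 F [-0.9  0.1 -0.6]
```

Emit:
play_rows --series '[[[0,0,-0.01,0,0,0],[0,0,-0.025,0,0,0],[0,0,-0.04,0,0,0],[0,0,-0.055,0,0,0],[0,0,-0.07,0,0,0],[0,0,-0.085,0,0,0],[0,0,-0.095,0,0,0],[0,0,-0.095,0,0,0]]]'

```text
clock: 17.73
eef_pos: [0.5699, -0.2707, 0.2929]
tcp_rot: [1.0, -0.0, 0.0, 0.0]
force: [-0.1, -0.8, -1.1]
opening: 0.268
```

```bash
cat >> h.py <<'E'
def stem(c,zs,names=('scene','wrist'),save=None,rad=.03):
    for n in names:
        ci=camera_info(n);im,W=cloud(n,None,ci)
        if save: cv2.imwrite(f'pics/{save}_{n}.png',im)
        P=W.reshape(-1,3);P=P[~np.isnan(P[:,0])];P=P[np.hypot(*(P[:,:2]-c).T)<rad]
        for z0,z1 in zs:
            Q=P[(P[:,2]>z0)&(P[:,2]<z1)]
            if len(Q)>6: print(n,z0,z1,len(Q),'mean',Q.mean(0).round(4),'fit',*[np.round(a,4) for a in fit(Q)],'med',np.median(Q,0).round(4),'zmin/max',Q[:,2].min().round(4),Q[:,2].max().round(4))
E
python3 - <<'E'
from h import *
o=get_obs();go(.5703,.0223,.2925)
stem(np.array([.57,-.2705]),[(.15,.20),(.20,.25),(.25,.295),(.31,.33)],save='lift')
E
```

```text
t 17.73 pos [ 0.5699 -0.2707  0.2929] shift [ 0.0003 -0.293   0.0003] turn [ 0.0004 -0.0009 -0.0003] q [ 0.45  0.46 -0.14  1.46  0.07  1.23 -1.28] op 0.268 F [-0.1 -0.8 -1.1]
scene 0.15 0.2 15 mean [ 0.5733 -0.2695  0.1972] fit [ 0.5714 -0.2689] 0.0034 med [ 0.5734 -0.2696  0.1972] zmin/max 0.1942 0.1999
scene 0.2 0.25 175 mean [ 0.573  -0.2698  0.2246] fit [ 0.5709 -0.2693] 0.0035 med [ 0.5732 -0.2698  0.2248] zmin/max 0.2003 0.2497
scene 0.25 0.295 185 mean [ 0.573  -0.2701  0.2728] fit [ 0.5707 -0.2698] 0.0035 med [ 0.5733 -0.2702  0.2732] zmin/max 0.2502 0.2949
scene 0.31 0.33 323 mean [ 0.5795 -0.2706  0.3213] fit [ 0.5708 -0.2702] 0.0124 med [ 0.5802 -0.2709  0.322 ] zmin/max 0.3102 0.33
wrist 0.15 0.2 10 mean [ 0.5725 -0.2706  0.1987] fit [ 0.5694 -0.2703] 0.004 med [ 0.5727 -0.2706  0.1989] zmin/max 0.1961 0.1997
wrist 0.2 0.25 174 mean [ 0.5726 -0.2705  0.2277] fit [ 0.5697 -0.2705] 0.0038 med [ 0.573  -0.2703  0.2289] zmin/max 0.2003 0.2495
wrist 0.25 0.295 229 mean [ 0.5728 -0.2705  0.27  ] fit [ 0.5699 -0.2706] 0.0039 med [ 0.5732 -0.2704  0.2696] zmin/max 0.2503 0.2893
wrist 0.31 0.33 713 mean [ 0.5797 -0.2707  0.3222] fit [ 0.5713 -0.2706] 0.0115 med [ 0.5806 -0.2705  0.3229] zmin/max 0.3111 0.33
```

View pics/lift_scene.png

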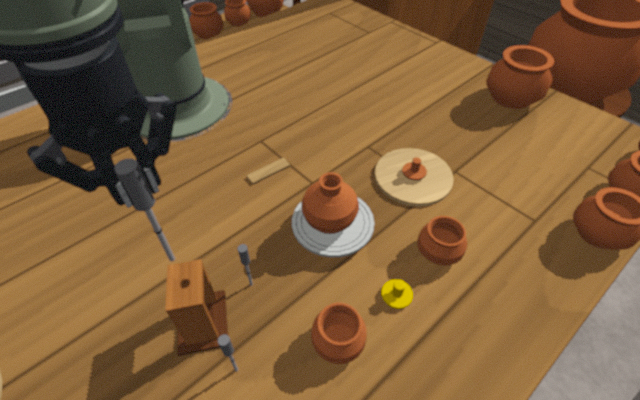

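The probe hangs upright below the gripper, stem from (150,210) to (172,258), with its tip at z ≈ 0.195 as expected. The lid stands on the bat at (415,172).

Emit:
play_rows --series '[[[0,-0.03,0,0,0,0],[0,-0.08,0,0,0,0],[0,-0.13,0,0,0,0],[0,-0.18,0,0,0,0],[0,-0.23,0,0,0,0],[0,-0.27,0,0,0,0],[0,-0.29,0,0,0,0],[0,-0.293,0,0,0,0]]]'

```text
clock: 18.82
eef_pos: [0.5695, 0.0237, 0.2917]
tcp_rot: [1.0, 0.001, -0.0, -0.0]
force: [0.1, -1.7, -0.9]
opening: 0.271
```

Emit:
play_rows --series '[[[0,0,0.01,0,0,0],[0,0,0.02,0,0,0],[0,0,0.03,0,0,0],[0,0,0.03,0,0,0],[0,0,0.03,0,0,0]]]'

```text
clock: 19.45
eef_pos: [0.5699, 0.0223, 0.2623]
tcp_rot: [1.0, -0.0, 0.0, -0.0]
force: [-0.5, -0.5, -0.9]
opening: 0.271
```

```bash
python3 - <<'E'
from h import *
go(.5703,.0223,.1725)
stem(np.array([.5703,.0223]),[(.134,.146),(.15,.19),(.19,.235),(.23,.26)],save='pre')
a=cv2.imread('pics/pre_wrist.png')[60:320,190:450];b=cv2.imread('pics/pre_scene.png')[60:260,260:400]
cv2.imwrite('pics/pre.png',np.hstack([cv2.resize(a,(400,400)),cv2.resize(b,(280,400))]))
E
```

```text
t 19.45 pos [0.5699 0.0223 0.2623] shift [0.0004 0.     0.0899] turn [-0.0001 -0.0002 -0.0005] q [ 0.04  0.38 -0.25  1.66  0.1   1.11 -1.81] op 0.271 F [-0.5 -0.5 -0.9]
scene 0.134 0.146 212 mean [0.5703 0.024  0.1379] fit [0.5715 0.0223] 0.0183 med [0.5698 0.0257 0.1383] zmin/max 0.1341 0.1407
scene 0.15 0.19 46 mean [0.5727 0.0212 0.1775] fit [0.5717 0.0221] 0.0027 med [0.5727 0.0209 0.1779] zmin/max 0.1645 0.1889
scene 0.19 0.235 106 mean [0.5723 0.0212 0.2133] fit [0.5712 0.0224] 0.0031 med [0.5729 0.0206 0.214 ] zmin/max 0.1907 0.2342
scene 0.23 0.26 74 mean [0.5722 0.021  0.2445] fit [0.571  0.0222] 0.0032 med [0.5727 0.0207 0.2447] zmin/max 0.2302 0.2595
wrist 0.134 0.146 880 mean [0.571  0.0224 0.1398] fit [0.5703 0.0223] 0.0177 med [0.5708 0.0229 0.1403] zmin/max 0.1341 0.1425
wrist 0.15 0.19 66 mean [0.5729 0.0225 0.1788] fit [0.5699 0.0225] 0.0038 med [0.5732 0.0227 0.1792] zmin/max 0.1671 0.1899
wrist 0.19 0.235 203 mean [0.5729 0.0224 0.2159] fit [0.5699 0.0224] 0.004 med [0.5733 0.0226 0.2169] zmin/max 0.1903 0.2348
wrist 0.23 0.26 195 mean [0.573  0.0223 0.243 ] fit [0.5701 0.0223] 0.004 med [0.5734 0.0225 0.2427] zmin/max 0.2301 0.2593
```

View pics/pre.png

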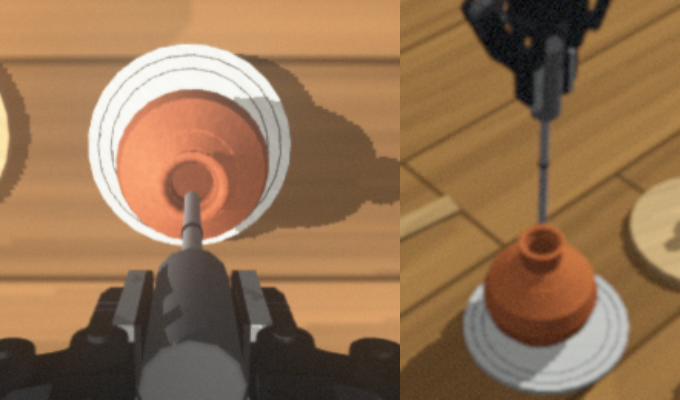

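The stem hangs right over the mouth: left panel tip (190,197) in the rim at (190,182), right panel the ring at (544,163) above the rim at (542,240). Both cameras put stem and rim within about 0.5 mm. Lowering 90 mm.

Emit:
play_rows --series '[[[0,0,0.006,0,0,0],[0,0,0.014,0,0,0],[0,0,0.022,0,0,0],[0,0,0.03,0,0,0],[0,0,0.038,0,0,0],[0,0,0.044,0,0,0],[0,0,0.045,0,0,0],[0,0,0.045,0,0,0]]]'

```text
clock: 20.55
eef_pos: [0.5699, 0.0224, 0.2173]
tcp_rot: [1.0, -0.0, 0.0, -0.0]
force: [0.5, -0.6, -1.3]
opening: 0.264
```

Emit:
play_rows --series '[[[0,0,0.006,0,0,0],[0,0,0.014,0,0,0],[0,0,0.022,0,0,0],[0,0,0.03,0,0,0],[0,0,0.038,0,0,0],[0,0,0.044,0,0,0],[0,0,0.045,0,0,0],[0,0,0.045,0,0,0]]]'

```text
clock: 21.55
eef_pos: [0.5698, 0.0225, 0.1723]
tcp_rot: [1.0, -0.0, 0.0, -0.0]
force: [-0.2, 0.2, -0.3]
opening: 0.268
```

```bash
python3 - <<'E'
from h import *
go(.5703,.0223,.1725)
stem(np.array([.5703,.0223]),[(.134,.1405),(.145,.165),(.165,.185),(.20,.25)],save='fin')
stem(np.array([.592,.2568]),[(.02,.03),(.045,.06)],names=('scene',))
b=cv2.imread('pics/fin_scene.png')[130:250,280:400];cv2.imwrite('pics/fin.png',cv2.resize(b,None,fx=5,fy=5,interpolation=cv2.INTER_CUBIC))
E
```

```text
t 21.55 pos [0.5698 0.0225 0.1723] shift [ 0.0005  0.0002 -0.0002] turn [-0.     -0.0002 -0.0002] q [ 0.03  0.47 -0.24  1.77  0.14  0.92 -1.84] op 0.268 F [-0.2  0.2 -0.3]
scene 0.134 0.1405 199 mean [0.5713 0.0229 0.1378] fit [0.5715 0.0225] 0.0177 med [0.5715 0.022  0.1382] zmin/max 0.134 0.1404
scene 0.145 0.165 34 mean [0.5727 0.0214 0.1552] fit [0.5714 0.0224] 0.0028 med [0.5731 0.0211 0.155 ] zmin/max 0.1458 0.165
scene 0.165 0.185 25 mean [0.5726 0.021  0.1731] fit [0.5724 0.0211] 0.0022 med [0.5724 0.0208 0.1729] zmin/max 0.1659 0.1804
scene 0.2 0.25 595 mean [0.5782 0.0192 0.2285] fit [0.5648 0.0207] 0.0203 med [0.5796 0.0189 0.2285] zmin/max 0.2001 0.2499
wrist 0.134 0.1405 842 mean [0.5736 0.0217 0.1388] fit [0.5712 0.022 ] 0.0167 med [0.5732 0.0214 0.1395] zmin/max 0.1341 0.1405
wrist 0.145 0.165 120 mean [0.573  0.0224 0.1551] fit [0.57   0.0224] 0.0039 med [0.5733 0.0226 0.1548] zmin/max 0.1456 0.1649
wrist 0.165 0.185 24 mean [0.5739 0.0222 0.1669] fit [0.5708 0.0222] 0.0035 med [0.574  0.022  0.1667] zmin/max 0.1653 0.1697
wrist 0.2 0.25 7085 mean [0.5783 0.0222 0.2328] fit [0.5727 0.0223] 0.0149 med [0.5803 0.0223 0.235 ] zmin/max 0.2002 0.25
scene 0.02 0.03 289 mean [0.5962 0.2527 0.0232] fit [0.5935 0.2568] 0.0205 med [0.5989 0.2504 0.0232] zmin/max 0.0202 0.03
scene 0.045 0.06 68 mean [0.5942 0.2547 0.0518] fit [0.5933 0.2558] 0.0077 med [0.5939 0.2544 0.0525] zmin/max 0.0456 0.055
```

View pics/fin.png

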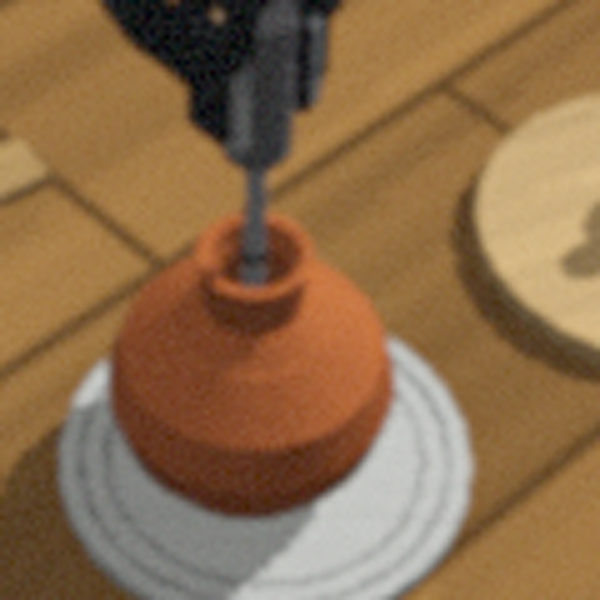

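The stem enters the neck's centre at (255,250), and the ring shows at about (255,265) in the mouth. I'll check its height numerically.

```bash
python3 - <<'E'
from h import *
for n in('scene','wrist'):
    ci=camera_info(n);im=cv2.imread(f'pics/fin_{n}.png')
    K=np.array([[ci['fx'],0,ci['cx']],[0,ci['fy'],ci['cy']],[0,0,1.]])
    zs=np.arange(.125,.2,.0025);front={'scene':[.0028,-.0028],'wrist':[.004,0]}[n]
    p=cv2.projectPoints(np.array([[.5703+front[0]+(.0008 if n=='scene' else 0),.0223+front[1],z] for z in zs]),np.array(ci['rvec'],float),np.array(ci['tvec'],float),K,np.array(ci['dist_coeffs'],float))[0].reshape(-1,2)
    g=cv2.cvtColor(im,cv2.COLOR_BGR2GRAY).astype(np.float32)
    v=cv2.remap(g,p[:,0].astype(np.float32)[None],p[:,1].astype(np.float32)[None],cv2.INTER_LINEAR)[0]
    print(n,[(round(z,4),int(x),tuple(q.round(0).astype(int).tolist())) for z,x,q in zip(zs,v,p)])
E
```

```text
scene [(np.float64(0.125), 111, (330, 188)), (np.float64(0.1275), 101, (330, 187)), (np.float64(0.13), 85, (330, 186)), (np.float64(0.1325), 76, (330, 185)), (np.float64(0.135), 74, (330, 184)), (np.float64(0.1375), 63, (330, 183)), (np.float64(0.14), 54, (330, 182)), (np.float64(0.1425), 56, (330, 181)), (np.float64(0.145), 69, (330, 180)), (np.float64(0.1475), 74, (330, 179)), (np.float64(0.15), 76, (330, 178)), (np.float64(0.1525), 80, (330, 177)), (np.float64(0.155), 75, (330, 176)), (np.float64(0.1575), 73, (330, 175)), (np.float64(0.16), 76, (330, 174)), (np.float64(0.1625), 79, (330, 173)), (np.float64(0.165), 79, (330, 172)), (np.float64(0.1675), 80, (330, 171)), (np.float64(0.17), 77, (330, 170)), (np.float64(0.1725), 78, (330, 169)), (np.float64(0.175), 77, (330, 168)), (np.float64(0.1775), 77, (330, 167)), (np.float64(0.18), 76, (330, 166)), (np.float64(0.1825), 71, (330, 164)), (np.float64(0.185), 58, (331, 163)), (np.float64(0.1875), 50, (331, 162)), (np.float64(0.19), 50, (331, 161)), (np.float64(0.1925), 51, (331, 160)), (np.float64(0.195), 50, (331, 159)), (np.float64
[... 521 characters left out ...]
loat64(0.155), 96, (315, 212)), (np.float64(0.1575), 95, (315, 214)), (np.float64(0.16), 94, (315, 215)), (np.float64(0.1625), 94, (315, 216)), (np.float64(0.165), 94, (315, 218)), (np.float64(0.1675), 93, (315, 219)), (np.float64(0.17), 85, (314, 221)), (np.float64(0.1725), 76, (314, 222)), (np.float64(0.175), 74, (314, 224)), (np.float64(0.1775), 73, (314, 225)), (np.float64(0.18), 74, (314, 227)), (np.float64(0.1825), 73, (314, 228)), (np.float64(0.185), 74, (314, 230)), (np.float64(0.1875), 70, (314, 232)), (np.float64(0.19), 71, (314, 234)), (np.float64(0.1925), 69, (314, 236)), (np.float64(0.195), 67, (314, 237)), (np.float64(0.1975), 68, (314, 239)), (np.float64(0.2), 68, (314, 241))]
```

Both cameras put the ring's dark minimum at z ≈ 0.140–0.141, against a rim height of 0.140. Handing in.

```bash
python3 -c "
from h import *
o=get_obs();print(abs(o['joint_velocities']).max(),o['force']);print(job_done())"
```

```text
0.0008523202972493403 [ 0.11640775  0.08328511 -0.90439015]
the job is handed in; nothing more can be done
None
```

The job is handed in, at about 21.6 s on the clock. The lid is off and standing on the plywood bat, and the probe is held still in the bottle's neck with its ring level with the rim. No verdict is reported, so this rests on my own checks.

**Last checks:**
- **Probe:** the ring is at z ≈ 0.140–0.141 against the rim at 0.140, in both cameras. The stem axis measured within about 1 mm of the mouth's centre. The stem was vertical to about 0.01 rad. The grip is 23 mm on the 24 mm handle, and the arm was at rest.
- **Bottle:** the rim centre stayed at (0.570, 0.022). The wrist force gave no sign of contact between probe and bottle.
- **Lid:** upright on the bat, about 1 mm from its centre, with the knob top at about 0.055 m.
- **Jars and rib:** in the pictures I viewed they had not moved. I did not measure them at the end.

**What went wrong or disagreed:**
- **First lid grasp missed:** the fingers closed above the knob, touching nothing. The arm reports the tool height about 35 mm lower than the real fingertips, as two cameras confirmed. I used camera heights after that.
- **Stem centre fits:** the scene camera put both stem and rim about 1 mm further out in x than the wrist camera did. Near the handle its stem fit also strayed by about 1 mm. I put this down to the camera calibration, which is good to about 2 mm.

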